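Ram the stuck tokens home in a leaning magazine

ROBOT

A 6-joint arm with a two-finger parallel gripper is mounted at the origin on the work surface. World frame = base frame: x ahead of the robot, y to its left, z up, the work surface at z = 0. Lengths are in mm, angles in rad, forces in N, time in s.
With the tool pointing down it reaches from about 300 to 825 mm from the base axis. Payload 5.4 kg.
Tool frame: the origin (TCP) lies on the centre line of the jaws, within the pads' length; the fingertips stand 14 mm ahead of it and the grasp point (between the pads) lies 5 mm behind it; z points along the fingers, y is the direction in which the jaws open and shut (so a half turn about z gives the same grasp; the last joint's range is limited). The gripper opens to 92 mm and grips with 3 to 60 N. Pads are 20 mm wide; open, the fingers measure 128 mm over their backs; the gripper's body (75 mm by 189 mm) begins 69 mm behind the grasp point.
Start: joints at [1.112, 0.158, 1.597, -0, 1.386, -0.21], TCP at [141.6, 557.275, 228.601] pointing down, gripper open.
Joint ranges: [-2.91, 2.91], [-0.94, 2.29], [0.18, 2.7], [-1.29, 4.43], [0.17, 2.64], [-3, 3]. Speed limits (rad/s): [2.57, 2.57, 3.14, 3.14, 3.14, 3.14].

INTERFACE

Orientations are given as a 3x3 rotation matrix whose columns are the frame's x, y, z axes.
In Python, from rig import robot, imaging, job_done gives the robot as it stands.
- The arm moves only by the shell command python3 -m pendant 'ROWS' [OPENING] [FORCE]. ROWS is JSON, a list of rows, each an object with "slide": the shift along the world's x, y, z in cm, a list of three; "yaw": the turn about the world's z in degrees. A call has exactly 8 rows; each row is the pose to reach, as a shift and turn from the pose measured when the call began; what a row does not reach only later rows make up. A row lasts 1/10 s, in which the tool goes at most 50 mm and 8.59 degrees, less where a joint would pass 70% of its speed; a pose out of reach is approached as far as the arm can. A call with a gripper value outside its range is refused whole. OPENING is the opening in per cent of the stroke, from 0 (shut) to 100 (fully open), set as the call begins (- or left out, the last holds). The fingers move at their own pace and stop on an object; FORCE is the grip in N (left out, the last holds). Time passes only in rows, so rows that repeat a pose let the fingers close, or fill a call up. It gives the time, the measured TCP pose, the force and the opening at its end, in the units of the state.
- robot.observe(): the state, without advancing time (a new reading comes with each control period).
- imaging.capture(name): name is "side" or "top" or "wrist"; returns a dict with "image" (400x640x3 uint8, red, green, blue), "fx", "fy", "cx", "cy" (pixels), "extrinsics" (4x4, takes a point from world to camera coordinates). Camera axes: x right, y down, z forward; pixel columns grow to the right and rows downward; lengths in mm; the calibration is good to about 2 mm. A picture is of the moment at which its call begins. There is no depth.
- job_done(): hands the job in, once; it reports no verdict.
The state is a dict: "time": time; "qpos": joint angles; "joint_vel": joint speeds; "tau": joint torques, N m; "ee_pos": TCP position; "orientation": TCP orientation; "wrist_force": force on the tool from outside, world axes, zero at the start; "torque": the same for the moment, N m; "width": finger opening in mm.
Only numpy, scipy, OpenCV 4.12 (cv2) and the standard library are available. Lean on these libraries where they do the work, as an engineer would, in place of code of your own. Each camera call takes 0.05 s, during which the arm holds its last target.

TASK

One of the two leaning slotted tubes on the laundromat's service counter has its stack of tokens stuck part-way down. Take the ramrod from its rack, push that stack down the tube with it until it bottoms out and press it firmly home, then hang the rod back upright by its collar in the rack's slot. Leave everything else on the counter alone.

Things in the scene. Friction and masses are not known exactly. Their poses are not given: they have to be found in the camera images.
- rod: The ramrod, 0.3 kg, hanging upright in the rack. A steel shaft 18 mm in diameter runs 130 mm down from the underside of a flat round collar (40 mm diameter, 5 mm thick); above the collar is a square wooden handle 22 x 22 mm, 48 mm tall. Origin: on the axis at the underside of the collar; z along the axis towards the handle, x and y square to the handle's faces.
- rod_foot (a point): Centre of the flat foot of the rod's shaft, 130 mm below the underside of the collar.
- rack: Fixed steel rack for the rod. Base 110 x 90 mm; origin under it on the slot's axis. A post at its far side (local +x, from 39 mm on) carries a horizontal fork plate, its top 150 mm above the counter, with a slot 26 mm wide open towards local -x; the rod's shaft goes in the slot and its collar rests on top of the fork.
- rack_slot (a point): Where the rod's origin lies when it hangs in the rack: in the middle of the slot at the top of the fork plate (150 mm high).
- magazine_a: Fixed steel base, 125 x 80 mm, of the token magazine whose tokens have stuck part-way. Origin under the centre of the base. Its tube leans towards local -x.
- tube_a: Aluminium tube of magazine_a, open at the top, 120 mm long, 38 mm outside and 30 mm inside diameter, with a viewing slot 15 mm wide along its whole upper side (the side away from local -x), through which the brass tokens show. It leans 32 deg from vertical; the mouth is 140 mm above the counter and 30 mm to local -x of the base's centre. Origin: centre of the mouth; z along the tube's axis, pointing up and out of the mouth.
- tokens (a joint): How far (m) the stuck stack of tokens in tube_a has slid down the tube: 0 highest, 0.060 bottomed out (home). The stack is a column of brass and copper-brown discs 28 mm in diameter, 30 mm tall; its top lies 26 mm + this value below the mouth, so 86 mm when home. It is tight in the tube: about 5 N along the tube's axis moves it, and it stays where it is left. At the bottom it stops dead; a firm press there is 10 to 20 N (over 8 N).
- magazine_b: A second, identical fixed magazine at another place, whose stack of tokens is already at the bottom (its top 86 mm below the mouth). Nothing to do there.
- mug: Bystander: white ceramic mug, 72 mm wide, 85 mm high; origin under its centre.
- softener: Bystander: white plastic bottle, 60 mm wide, 120 mm high; origin under its centre.
- jar: Bystander: small glass jar with a lid, 48 mm wide, 65 mm high; origin under its centre.
- brush: Bystander: hand brush lying on the counter.
- tape: Bystander: flat cardboard ring of a used-up tape roll, 56 mm wide, 20 mm high; origin under its centre.
- screwdriver: Bystander: screwdriver lying on the counter.
- soapbox: Bystander: cardboard box, 50 x 90 x 130 mm high; origin under its centre.
Not all that is in view belongs to the job. Leave any green or turquoise look-alike of the rack alone.

How it is judged:
By the outcome, as a careful person would: the job done as asked, in the order asked, and still so for the second after the job is handed in, with the robot touching nothing.
It also fails if it takes over 51 s, if anything falls off the work surface, if the arm or the gripper's body presses on something with over 40 N, if the wrist force passes 120 N, or if a joint passes its speed limit or range.

## Working session

There is one attempt and no reset: what is moved stays moved. The work goes in short steps, Python scripts to look and compute and a shell command to move; the robot and the scene stay as the last step left them, time stands still between calls to the robot, and variables do not carry over. Pictures are saved under pics/ and viewed, and the job is handed in when it is done.

```bash
ls; mkdir -p pics; cat > h.py <<'E'
import numpy as np, cv2
from rig import robot, imaging, job_done
def cap(n,f):
    d=imaging.capture(n); cv2.imwrite('pics/'+f,d['image'][:,:,::-1]); np.savez('pics/'+f+'.npz',**d); return d
def ray(d,u,v):
    E=np.array(d['extrinsics']);R=E[:3,:3];t=E[:3,3]
    o=-R.T@t; r=R.T@np.array([(u-d['cx'])/d['fx'],(v-d['cy'])/d['fy'],1]); return o,r/np.linalg.norm(r)
def onz(d,u,v,z):
    o,r=ray(d,u,v); return o+r*(z-o[2])/r[2]
def proj(d,p):
    E=np.array(d['extrinsics']);c=E[:3,:3]@np.array(p)+E[:3,3]; return np.array([d['fx']*c[0]/c[2]+d['cx'],d['fy']*c[1]/c[2]+d['cy']])
def ld(f): return dict(np.load('pics/'+f+'.npz'))
E
python3 - <<'E'
from h import *
for n in ['side','top','wrist']:
    d=cap(n,n+'0.png'); print(n,d['fx'],d['cx'],d['cy'],np.round(ray(d,320,200),2))
s=robot.observe(); print({k:np.round(v,3).tolist() for k,v in s.items()})
E
```

```text
pics
side 465.9538221630299 322.0571321167888 201.05384436730185 [[-2.4000e+02 -7.8771e+02  9.5546e+02]
 [ 5.4000e-01  6.1000e-01 -5.8000e-01]]
top 400.8465435906352 317.17123879673557 193.5659962924632 [[ 3.7793e+02  5.3220e+01  1.2427e+03]
 [ 1.0000e-01  1.0000e-02 -9.9000e-01]]
wrist 305.82374957814005 316.70986265761263 201.69096038764394 [[ 7.208e+01  5.756e+02  3.834e+02]
 [ 2.500e-01 -5.000e-02 -9.700e-01]]
{'time': 0.15, 'qpos': [1.112, 0.159, 1.598, -0.0, 1.386, -0.21], 'joint_vel': [0.001, -0.0, -0.003, -0.0, -0.001, 0.0], 'tau': [0.001, -38.592, -32.243, 0.07, 0.035, -0.0], 'ee_pos': [141.402, 556.873, 227.851], 'orientation': [[-0.969, 0.246, -0.001], [0.246, 0.969, -0.001], [0.0, -0.001, -1.0]], 'wrist_force': [-0.646, 0.54, -0.047], 'torque': [0.009, -0.034, 0.05], 'width': 92.056}
```

View pics/side0.png

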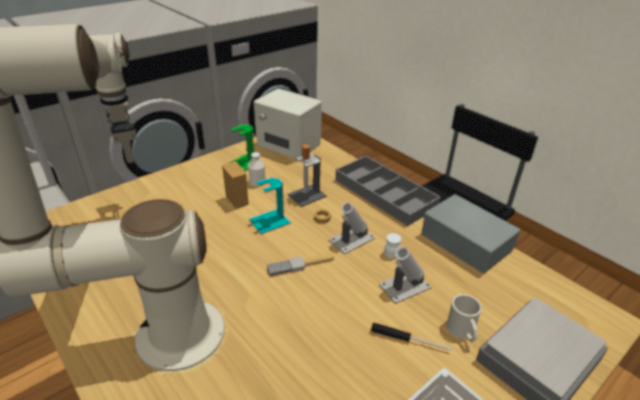

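View pics/top0.png

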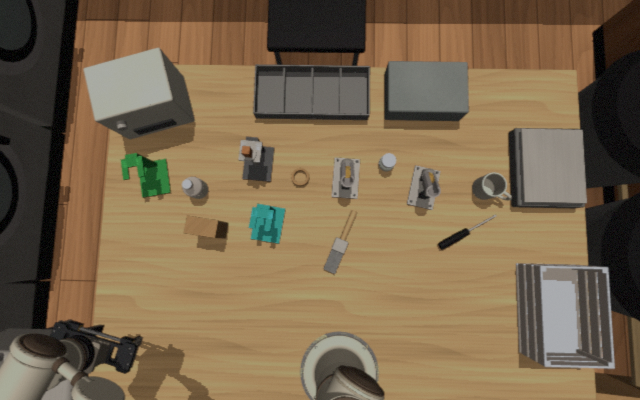

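View pics/wrist0.png

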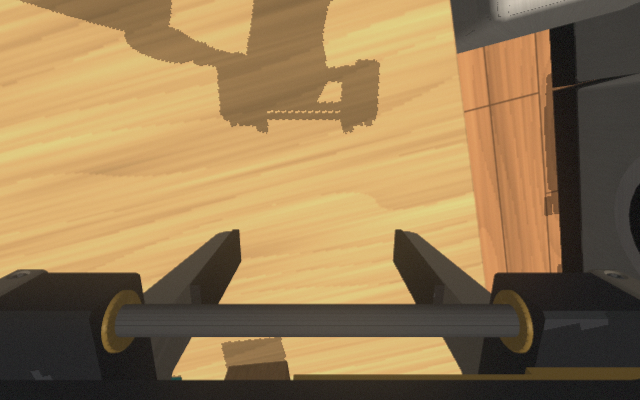

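```bash
python3 - <<'E'
import cv2,numpy as np
t=cv2.imread('pics/top0.png'); s=cv2.imread('pics/side0.png')
r=lambda im,x,y,w,h,W,H:cv2.resize(im[y:y+h,x:x+w],(W,H),interpolation=cv2.INTER_CUBIC)
cv2.imwrite('pics/c1.png',np.vstack([np.hstack([r(t,320,140,50,75,400,600)[:300*2],r(t,400,150,50,75,400,600)])]))
cv2.imwrite('pics/c2.png',np.hstack([r(s,320,190,120,120,600,600)]))
cv2.imwrite('pics/c3.png',np.hstack([r(s,270,130,70,90,400,514),r(t,225,130,60,77,400,514)]))
E
```

```text
(no output)
```

View pics/c1.png

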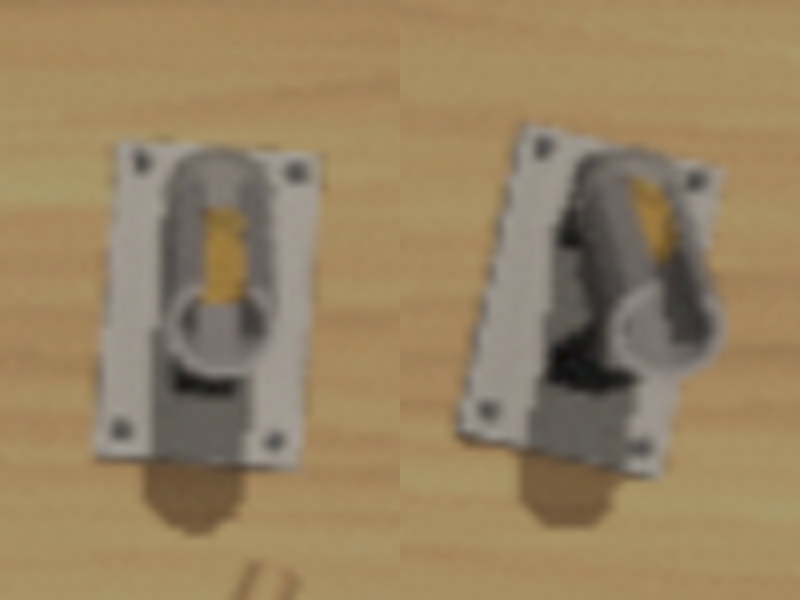

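View pics/c2.png

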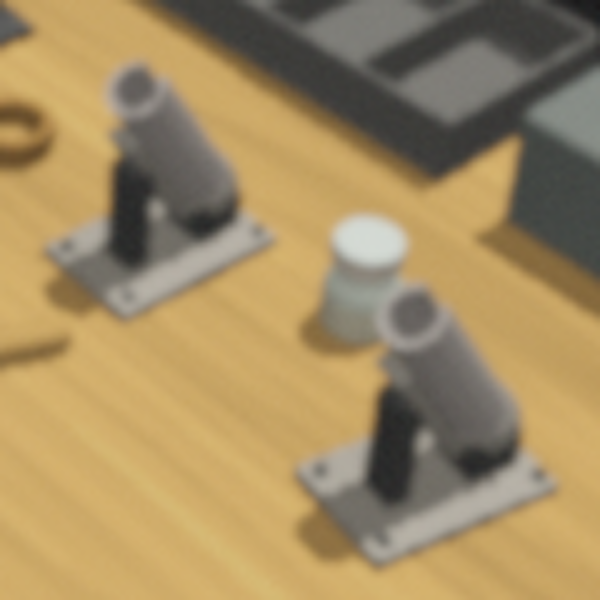

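View pics/c3.png

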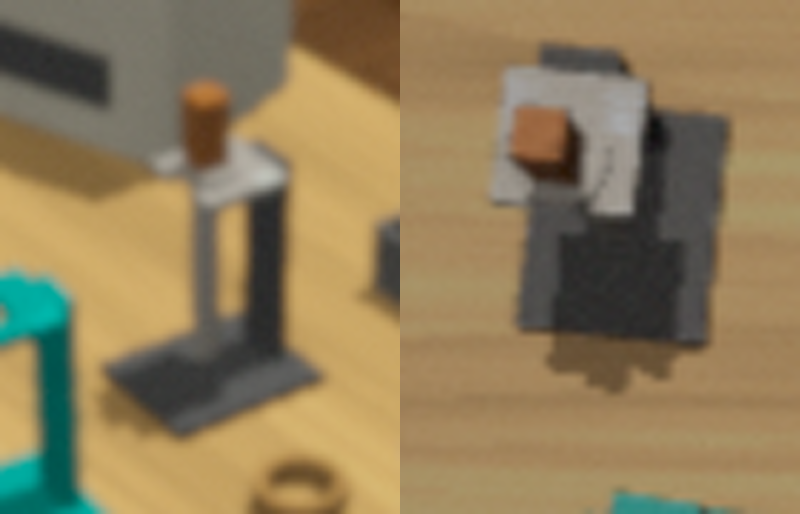

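```bash
python3 - <<'E'
from h import *
d=ld('top0.png'); 
for nm,ox,oy,c,m,tk,cx in [('L',320,140,[(118,143),(318,155),(300,467),(95,457)],(222,328),[(225,300),(225,212)],0),('R',400,150,[(122,124),(320,170),(262,475),(58,434)],(265,325),[(262,265),(240,180)],0)]:
    P=np.array([onz(d,ox+(a)/8-.5+.06*8/8,oy+b/8-.5,8) for a,b in c])
    ctr=P.mean(0); ax=(P[0]+P[1]-P[2]-P[3])/2; print(nm,'base',ctr.round(1),'size',np.linalg.norm(ax).round(1),np.linalg.norm((P[1]+P[2]-P[0]-P[3])/2).round(1),'yaw',np.degrees(np.arctan2(ax[1],ax[0])).round(1))
    x=ax/np.linalg.norm(ax); x[2]=0
    M=np.append(ctr[:2],0)-30*x+np.array([0,0,140]); M2=onz(d,ox+m[0]/8-.5,oy+m[1]/8-.5,140)
    print(' mouth from base',M.round(1),'direct',M2.round(1))
    a=np.array([0,0,1])*np.cos(np.radians(32))-x*np.sin(np.radians(32))
    n=np.cross(np.cross(a,x),a); n=-np.cross(a,np.cross([0,0,1.],a))*-1; n=x*np.cos(np.radians(32))+np.array([0,0,np.sin(np.radians(32))])
    for s in [0,26,56,86,116]: print('  s',s,((proj(d,M2-a*s+n*12.)-[ox-.5,oy-.5])*8).round())
E
```

```text
L base [580.1 -12.1   8. ] size 123.7 78.9 yaw -3.0
 mouth from base [550.1 -10.5 140. ] direct [550.3 -10.  140. ]
  s 0 [225. 296.]
  s 26 [224. 268.]
  s 56 [222. 237.]
  s 86 [221. 207.]
  s 116 [220. 179.]
R base [ 555.  -253.3    8. ] size 123.2 78.8 yaw -11.6
 mouth from base [ 525.7 -247.2  140. ] direct [ 527.8 -245.8  140. ]
  s 0 [276. 294.]
  s 26 [266. 265.]
  s 56 [255. 233.]
  s 86 [245. 202.]
  s 116 [235. 173.]
```

```bash
python3 - <<'E'
from h import *
d=ld('top0.png');s=ld('side0.png')
for f,dd in (('top',d),('side',s)):
    im=cv2.cvtColor(dd['image'],cv2.COLOR_RGB2HSV)
    m=cv2.inRange(im,(3,130,90),(14,255,255)); 
    x0,y0,x1,y1=(225,130,285,200) if f=='top' else (285,135,330,190)
    z=np.zeros_like(m); z[y0:y1,x0:x1]=m[y0:y1,x0:x1]
    n,l,st,c=cv2.connectedComponentsWithStats(z); print(f,st[1:],c[1:])
# top face of handle in top crop: corners crop (scale 400/60)
k=400/60
C=[(513-400,107),(568-400,108),(568-400,162),(513-400,160)]
P=np.array([onz(d,225+a/k-.5,130+b/k-.5,203) for a,b in C]); print(P.round(1),P.mean(0).round(1))
# side: top centre of handle approx crop (205,93) scale 400/70
q=400/70
print(onz(s,270+205/q-.5,130+92/q-.5,203).round(1))
# rack base corners z~8?
B=[(728-400,115),(708-400,343),(518-400,328)]
Q=np.array([onz(d,225+a/k-.5,130+b/k-.5,6) for a,b in B]); print(Q.round(1),np.linalg.norm(Q[0]-Q[1]),np.linalg.norm(Q[1]-Q[2]))
F=[(505-400,68),(648-400,82),(632-400,215),(492-400,202)]
F=np.array([onz(d,225+a/k-.5,130+b/k-.5,150) for a,b in F]); print(F.round(1))
E
```

```text
top [[242 147   8   7  50]] [[245.5  150.08]]
side [[322 135   2   2   3]
 [326 135   4   5  10]
 [325 137   1   1   1]
 [302 145   8  14  66]] [[322.66666667 135.33333333]
 [328.         136.6       ]
 [325.         137.        ]
 [305.39393939 151.57575758]]
[[629.2 275.8 203. ]
 [629.2 253.8 203. ]
 [607.2 252.9 203. ]
 [607.7 274.9 203. ]] [618.3 264.4 203. ]
[620.5 267.2 203. ]
[[674.7 215.7   6. ]
 [565.3 221.3   6. ]
 [570.8 311.    6. ]] 109.52011540412734 89.82165779364584
[[658.7 291.3 150. ]
 [653.7 230.9 150. ]
 [596.9 235.4 150. ]
 [601.3 294.2 150. ]]
```

```bash
python3 -m pendant '[{"slide":[24,-14.5,10],"yaw":6},{"slide":[24,-14.5,10],"yaw":6},{"slide":[24,-14.5,10],"yaw":6},{"slide":[24,-14.5,10],"yaw":6},{"slide":[30,-18,10],"yaw":11},{"slide":[36,-22,10],"yaw":11},{"slide":[40,-25,10],"yaw":11},{"slide":[44,-29,10],"yaw":11}]' 100
python3 -m pendant '[{"slide":[5,-3,0],"yaw":0},{"slide":[8,-4,0],"yaw":0},{"slide":[8,-4,0],"yaw":0},{"slide":[8,-4,0],"yaw":0},{"slide":[8,-4,0],"yaw":0},{"slide":[8,-4,0],"yaw":0},{"slide":[8,-4,0],"yaw":0},{"slide":[8,-4,0],"yaw":0}]'
python3 - <<'E'
from h import *
d=cap('wrist','w1.png'); s=robot.observe(); print(s['time'],s['ee_pos'],s['orientation'])
print(np.round(ray(d,320,200),2))
E
```

```text
time: 0.95
ee_pos: [470.2, 349.7, 319.1]
orientation: [[-0.998, 0.057, -0.0], [0.057, 0.998, -0.001], [0.0, -0.001, -1.0]]
wrist_force: [0.6, 0.4, 0.5]
width: 91.8
time: 1.75
ee_pos: [549.6, 310.3, 319.4]
orientation: [[-0.998, 0.056, 0.0], [0.056, 0.998, -0.001], [-0.0, -0.001, -1.0]]
wrist_force: [0.3, 0.3, 0.1]
width: 92.1
1.8 [549.71217453 310.15461937 319.32895781] [[-9.98439484e-01  5.58443365e-02  8.35228600e-05]
 [ 5.58442242e-02  9.98438984e-01 -1.00842204e-03]
 [-1.39707140e-04 -1.00218412e-03 -9.99999488e-01]]
[[ 4.7804e+02  3.1527e+02  4.7503e+02]
 [ 2.5000e-01 -0.0000e+00 -9.7000e-01]]
```

View pics/w1.png

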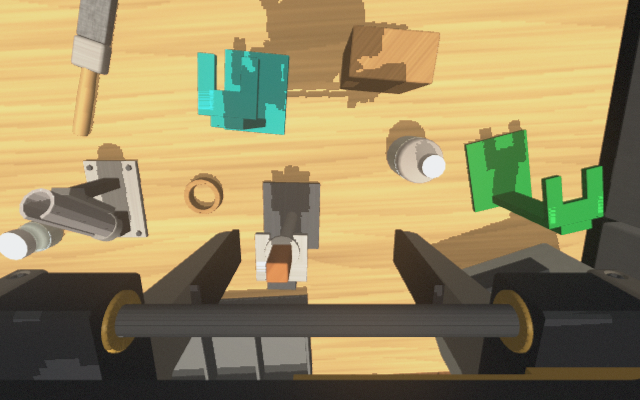

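```bash
python3 - <<'E'
import cv2
t=cv2.imread('pics/w1.png'); cv2.imwrite('pics/c4.png',cv2.resize(t[170:300,240:330],(540,780)[0:2],interpolation=cv2.INTER_CUBIC)[:600*2])
t=cv2.resize(t[200:295,240:335],(600,600),interpolation=cv2.INTER_CUBIC); cv2.imwrite('pics/c4.png',t)
E
```

```text
(no output)
```

View pics/c4.png

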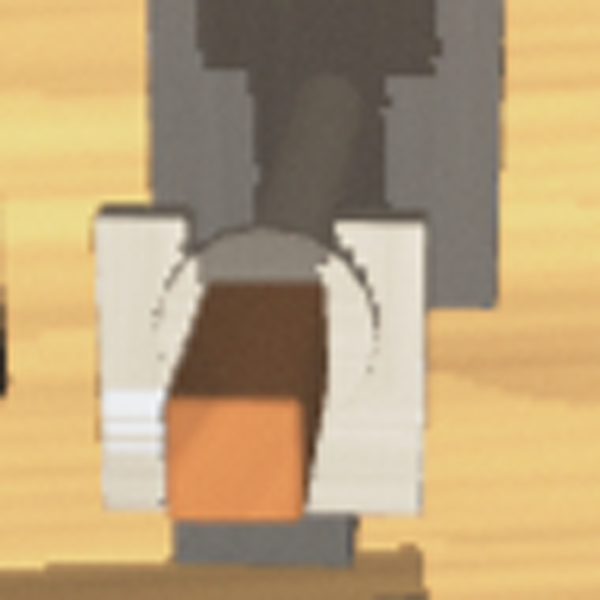

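```bash
python3 - <<'E'
from h import *
d=ld('w1.png');k=600/95
f=lambda a,b,z:onz(d,240+a/k-.5,200+b/k-.5,z)
P=np.array([f(*c,203) for c in [(168,397),(303,397),(303,520),(168,518)]]);print(P.round(1),P.mean(0).round(1))
F=np.array([f(*c,150) for c in [(97,210),(187,215),(336,220),(426,222),(422,514),(105,510)]]);print('fork',F.round(1))
E
```

```text
[[608.6 258.3 203. ]
 [609.7 279.1 203. ]
 [630.7 277.4 203. ]
 [629.2 256.3 203. ]] [619.6 267.7 203. ]
fork [[596.9 238.1 150. ]
 [598.7 254.1 150. ]
 [601.2 280.7 150. ]
 [602.4 296.8 150. ]
 [660.5 292.3 150. ]
 [656.4 233.2 150. ]]
```

```bash
python3 -m pendant '[{"slide":[4,-2.5,0],"yaw":-2},{"slide":[7,-4.4,0],"yaw":-2},{"slide":[7,-4.4,-2],"yaw":-2},{"slide":[7,-4.4,-6],"yaw":-2},{"slide":[7,-4.4,-10],"yaw":-2},{"slide":[7,-4.4,-12.5],"yaw":-2},{"slide":[7,-4.4,-13.9],"yaw":-2},{"slide":[7,-4.4,-13.9],"yaw":-2}]' 60
python3 - <<'E'
from h import *
d=cap('wrist','w2.png'); s=robot.observe(); print(s['time'],s['ee_pos'],s['orientation'][1],s['wrist_force'])
cap('side','s2.png')
E
```

```text
time: 2.6
ee_pos: [618.4, 266.0, 178.1]
orientation: [[-0.996, 0.09, -0.004], [0.09, 0.996, -0.002], [0.004, -0.002, -1.0]]
wrist_force: [-0.5, 0.4, -0.7]
width: 55.3
2.65 [619.61107146 266.25423118 180.39167316] [ 0.09049684  0.99589608 -0.00114573] [-0.57589055  0.02500283 -0.00666893]
```

View pics/w2.png

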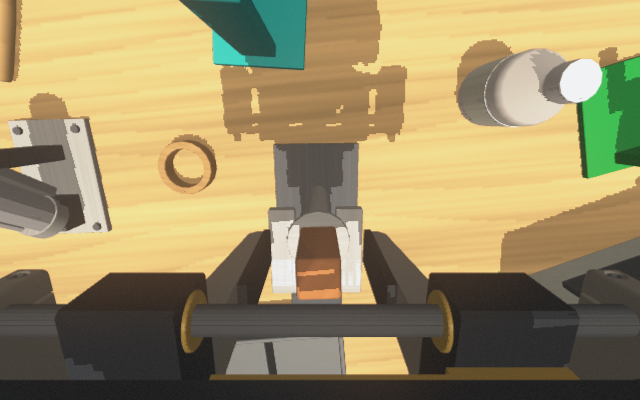

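Handle top at (320,285) sits centred between the fingers (250–385). Close.

```bash
python3 -m pendant '[{"slide":[0,0,0],"yaw":0},{"slide":[0,0,0],"yaw":0},{"slide":[0,0,0],"yaw":0},{"slide":[0,0,0],"yaw":0},{"slide":[0,0,0],"yaw":0},{"slide":[0,0,0.5],"yaw":0},{"slide":[0,0,1.5],"yaw":0},{"slide":[0,0,2],"yaw":0}]' 0 30
```

```text
time: 3.5
ee_pos: [620.6, 266.5, 202.8]
orientation: [[-0.996, 0.091, 0.003], [0.091, 0.996, -0.0], [-0.003, -0.0, -1.0]]
wrist_force: [-0.0, 0.0, -3.8]
width: 21.7
```

```bash
python3 -m pendant '[{"slide":[0,0,4],"yaw":0},{"slide":[0,0,8],"yaw":0},{"slide":[0,0,12],"yaw":0},{"slide":[0,0,15],"yaw":0},{"slide":[-1,-3,16],"yaw":0},{"slide":[-3,-7,16],"yaw":0},{"slide":[-6,-11,16],"yaw":0},{"slide":[-8,-14,16],"yaw":0}]'
python3 - <<'E'
from h import *
d=cap('wrist','w3.png'); d=cap('top','t3.png'); s=robot.observe(); print(s['time'],s['ee_pos'],s['wrist_force'])
E
```

```text
time: 4.3
ee_pos: [539.1, 124.7, 363.3]
orientation: [[-0.996, 0.091, 0.003], [0.091, 0.996, -0.001], [-0.003, -0.001, -1.0]]
wrist_force: [0.6, 0.1, -3.4]
width: 21.9
4.4 [538.73037523 123.52940924 363.52544824] [ 0.06300551  0.14848111 -3.15127248]
```

View pics/w3.png

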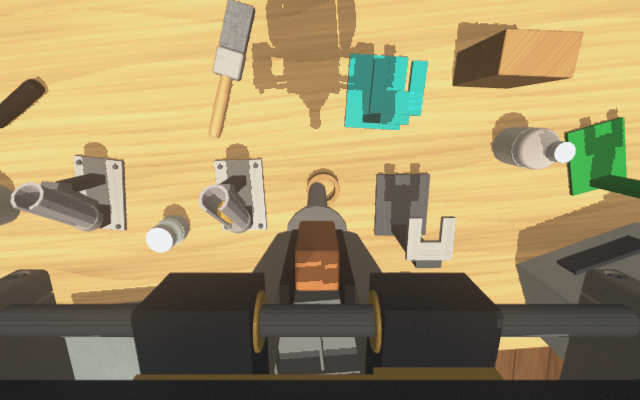

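```bash
python3 - <<'E'
import cv2,numpy as np
t=cv2.imread('pics/w3.png'); a=cv2.resize(t[150:250,190:270],(480,600),interpolation=cv2.INTER_CUBIC)
cv2.imwrite('pics/c5.png',a)
E
```

```text
(no output)
```

View pics/c5.png

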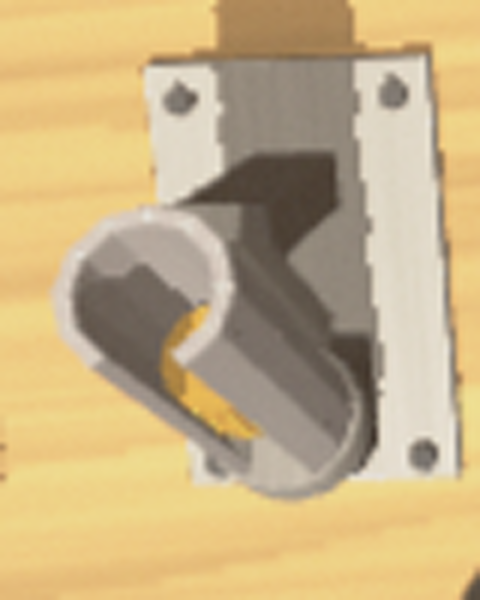

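```bash
python3 -m pendant '[{"slide":[0,-4,1],"yaw":0},{"slide":[0,-8,1],"yaw":0},{"slide":[0,-12,1],"yaw":0},{"slide":[0,-16,1],"yaw":0},{"slide":[0,-20,1],"yaw":0},{"slide":[0,-24,1],"yaw":0},{"slide":[0,-25,1],"yaw":0},{"slide":[0,-25,1],"yaw":0}]'
python3 - <<'E'
from h import *
d=cap('wrist','w4.png'); s=robot.observe(); print(s['time'],s['ee_pos'])
E
```

```text
time: 5.2
ee_pos: [539.0, -127.5, 373.5]
orientation: [[-0.995, 0.096, 0.003], [0.096, 0.995, -0.002], [-0.003, -0.001, -1.0]]
wrist_force: [0.4, -0.0, -3.9]
width: 21.8
5.25 [ 539.00399817 -126.11440134  373.60796949]
```

View pics/w4.png

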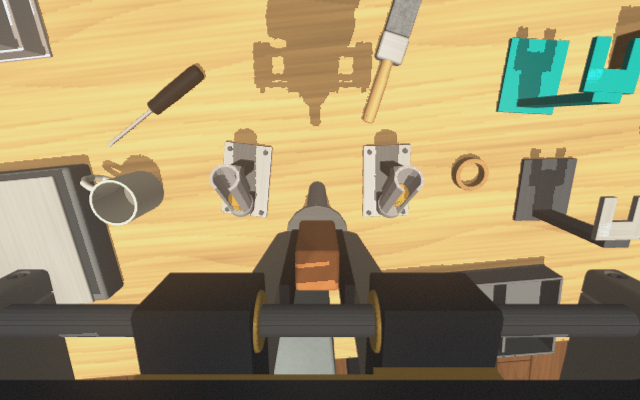

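```bash
python3 - <<'E'
import cv2,numpy as np
t=cv2.imread('pics/w4.png'); r=lambda x,y:cv2.resize(t[y:y+100,x:x+66],(396,600),interpolation=cv2.INTER_CUBIC)
cv2.imwrite('pics/c6.png',np.hstack([r(208,130),r(360,130)]))
E
```

```text
(no output)
```

View pics/c6.png

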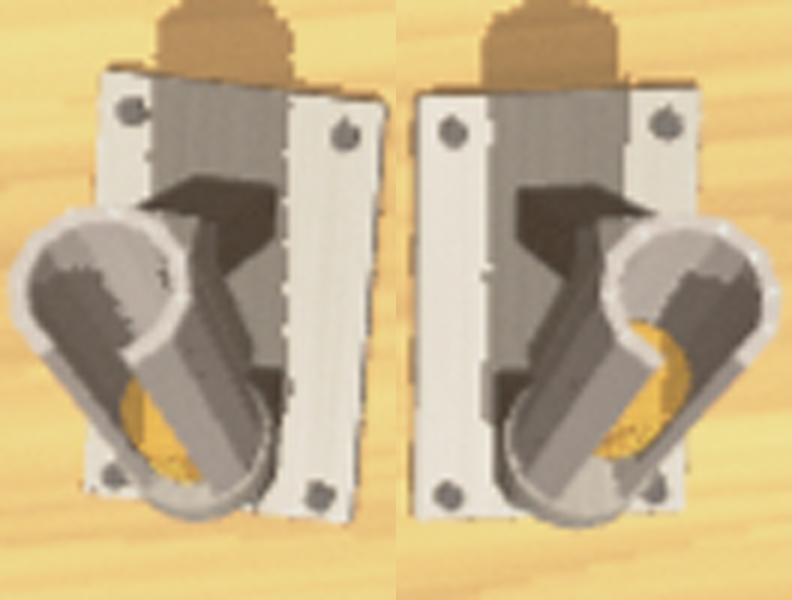

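```bash
python3 - <<'E'
from h import *
d=ld('w4.png')
k=6
# base corners crops
for nm,ox,c,m in [('R',208,[(108,68),(385,100),(350,522),(85,490)],(97,290)),('L',360,[(415-396,92),(700-396,86),(683-396,512),(413-396,520)],(695-396,300))]:
    P=np.array([onz(d,ox+a/k-.5,130+b/k-.5,8) for a,b in c]); ctr=P.mean(0); ax=(P[2]+P[3]-P[0]-P[1])/2; yaw=np.arctan2(ax[1],ax[0]); x=np.array([np.cos(yaw),np.sin(yaw),0])
    M=np.append(ctr[:2],140)-30*x; print(nm,ctr.round(1),np.degrees(yaw).round(1),'L',np.linalg.norm(ax).round(1),'mouth',M.round(1),'direct',onz(d,ox+m[0]/k-.5,130+m[1]/k-.5,140).round(1))
    M=onz(d,ox+m[0]/k-.5,130+m[1]/k-.5,140)
    a=-x*np.sin(np.radians(32))+[0,0,np.cos(np.radians(32))]; n=x*np.cos(np.radians(32))+[0,0,np.sin(np.radians(32))]
    for s in [26,46,56,76,86,116,120]: print(s,((proj(d,M-a*s+n*14)-[ox-.5,129.5])*k).round(),((proj(d,M-a*s-n*14)-[ox-.5,129.5])*k).round())
E
```

```text
R [ 555.8 -251.8    8. ] -12.8 L 124.6 mouth [ 526.6 -245.2  140. ] direct [ 528.1 -246.8  140. ]
26 [111. 389.] [134. 275.]
46 [129. 415.] [151. 305.]
56 [138. 427.] [159. 320.]
76 [154. 450.] [174. 347.]
86 [161. 461.] [181. 359.]
116 [183. 491.] [201. 394.]
120 [185. 495.] [203. 399.]
L [581.2 -11.7   8. ] -3.4 L 125.3 mouth [551.2  -9.9 140. ] direct [553.3  -8.4 140. ]
26 [275. 399.] [262. 284.]
46 [254. 425.] [241. 314.]
56 [244. 437.] [231. 329.]
76 [225. 460.] [213. 356.]
86 [216. 471.] [205. 368.]
116 [191. 501.] [181. 403.]
120 [188. 505.] [178. 408.]
```

Two magazines: the right one in w4 (392,180), world (580,-12), shows its stack higher (bottom edge ≈ s 76 mm → top ≈ 46 mm). The left one in w4 (248,180), world (555,-252), ends at ≈ s 110, i.e. bottomed. The enlarged crop confirms the first is magazine_a.

```bash
python3 -m pendant '[{"slide":[0.4,4,0],"yaw":1},{"slide":[0.8,8,0],"yaw":2},{"slide":[1.3,11,-0.5],"yaw":2},{"slide":[1.3,11.6,-1.5],"yaw":2},{"slide":[1.3,11.6,-3],"yaw":2},{"slide":[1.3,11.6,-4],"yaw":2},{"slide":[1.3,11.6,-4.5],"yaw":2},{"slide":[1.3,11.6,-4.5],"yaw":2}]'
python3 - <<'E'
from h import *
d=cap('side','s5.png'); d=cap('top','t5.png');s=robot.observe(); print(s['time'],s['ee_pos'])
d=ld('s5.png')
im=d['image'][:,:,::-1]; p=proj(d,[551,-10,140]); print(p, proj(d,s['ee_pos']-[0,0,160]))
x,y=int(p[0])-60,int(p[1])-90
cv2.imwrite('pics/c7.png',cv2.resize(im[y:y+150,x:x+150],(600,600),interpolation=cv2.INTER_CUBIC))
E
```

```text
time: 6.05
ee_pos: [551.4, -10.8, 327.2]
orientation: [[-0.998, 0.061, 0.0], [0.061, 0.998, -0.0], [-0.0, -0.0, -1.0]]
wrist_force: [-1.3, -0.0, -3.2]
width: 21.8
6.15 [552.1039158  -10.83593811 328.87270495]
[346.53186039 207.32148064] [347.51446545 199.34489425]
```

View pics/c7.png

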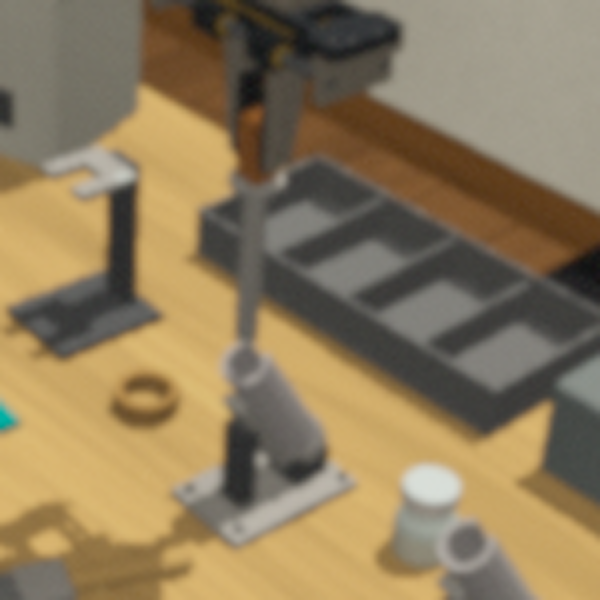

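```bash
cat > path.py <<'E'
from h import *
M=np.array([551.3,-10,140]);yw=np.radians(-3.2);ux=np.array([np.cos(yw),np.sin(yw),0]);Z=np.array([0,0,1.])
S,C=np.sin(np.radians(32)),np.cos(np.radians(32)); L=165.4
def tcp(th,s,cw):
    c=s*(S*ux-C*Z)+cw*(C*ux+S*Z); th=np.radians(th)
    return M+c+L*(-np.sin(th)*ux+np.cos(th)*Z)-5*Z
E
python3 - <<'E'
from path import *
p0=robot.observe()['ee_pos']
for a in [(0,7,-4),(0,13,-7),(5,15,-9),(10,18,-9),(15,21,-8),(20,24,-8),(25,27,-7),(32,30,-6),(32,40,-4),(32,86,-4)]: print(a,tcp(*a).round(1),((tcp(*a)-p0)/10).round(2))
E
```

```text
(0, 7, -4) [551.6 -10.  292.3] [-0.05  0.08 -3.65]
(0, 13, -7) [552.3 -10.1 285.7] [ 0.01  0.08 -4.32]
(5, 15, -9) [537.2  -9.2 282.3] [-1.49  0.16 -4.66]
(10, 18, -9) [524.5  -8.5 277.9] [-2.76  0.23 -5.1 ]
(15, 21, -8) [512.9  -7.9 272.7] [-3.92  0.3  -5.62]
(20, 24, -8) [500.7  -7.2 265.8] [-5.14  0.37 -6.3 ]
(25, 27, -7) [489.9  -6.6 258.3] [-6.22  0.43 -7.06]
(32, 30, -6) [474.6  -5.7 246.6] [-7.75  0.51 -8.22]
(32, 40, -4) [481.6  -6.1 239.2] [-7.05  0.47 -8.96]
(32, 86, -4) [505.9  -7.5 200.2] [ -4.62   0.34 -12.87]
```

Descend vertically to just inside the mouth.

```bash
python3 -m pendant '[{"slide":[0,0.1,-1],"yaw":0},{"slide":[0,0.1,-2],"yaw":0},{"slide":[0,0.1,-3],"yaw":0},{"slide":[0,0.1,-3.4],"yaw":0},{"slide":[0,0.1,-3.7],"yaw":0},{"slide":[0,0.1,-4],"yaw":0},{"slide":[0,0.1,-4.2],"yaw":0},{"slide":[0,0.1,-4.2],"yaw":0}]'
python3 - <<'E'
from h import *
d=cap('side','s6.png');s=robot.observe(); print(s['time'],s['ee_pos'],s['wrist_force'],s['torque'])
im=d['image'][:,:,::-1]; x,y=286,117
cv2.imwrite('pics/c8.png',cv2.resize(im[y:y+150,x:x+150],(600,600),interpolation=cv2.INTER_CUBIC))
E
```

```text
time: 6.95
ee_pos: [552.6, -9.8, 287.2]
orientation: [[-0.998, 0.061, 0.005], [0.061, 0.998, -0.001], [-0.005, -0.001, -1.0]]
wrist_force: [1.4, 0.2, -2.6]
width: 21.7
7.0 [552.57744259  -9.84678513 287.24980069] [ 1.86777474  0.60135466 -3.53481219] [ 0.0666277  -0.45386972  0.02650749]
```

View pics/c8.png

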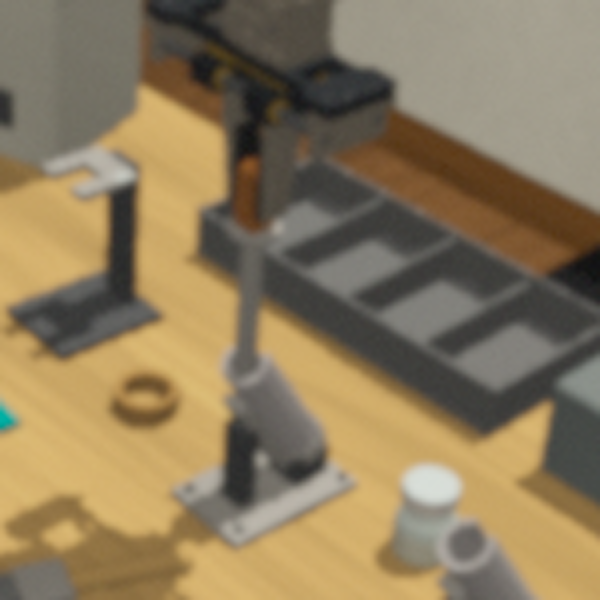

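```bash
python3 -m pendant '[{"slide":[-0.8,0,-0.2],"yaw":0},{"slide":[-1.5,0.1,-0.5],"yaw":0},{"slide":[-2.2,0.1,-0.7],"yaw":0},{"slide":[-2.8,0.1,-0.9],"yaw":0},{"slide":[-3.4,0.2,-1.2],"yaw":0},{"slide":[-4,0.2,-1.5],"yaw":0},{"slide":[-4.6,0.2,-1.8],"yaw":0},{"slide":[-5.2,0.3,-2.1],"yaw":0}]'
python3 - <<'E'
from h import *
d=cap('side','s7.png');s=robot.observe(); print(s['time'],s['ee_pos'],s['wrist_force'],s['torque'])
im=d['image'][:,:,::-1]; x,y=286,117
cv2.imwrite('pics/c9.png',cv2.resize(im[y:y+150,x:x+150],(600,600),interpolation=cv2.INTER_CUBIC))
E
```

```text
time: 7.8
ee_pos: [499.8, -6.9, 265.6]
orientation: [[-0.998, 0.061, 0.004], [0.061, 0.998, -0.001], [-0.004, -0.001, -1.0]]
wrist_force: [3.7, 0.4, 1.1]
width: 21.7
7.85 [498.97224541  -6.6739966  264.96570138] [ 2.4395728   0.90697396 -1.59313056] [ 0.04305803 -1.02868894 -0.00643672]
```

View pics/c9.png

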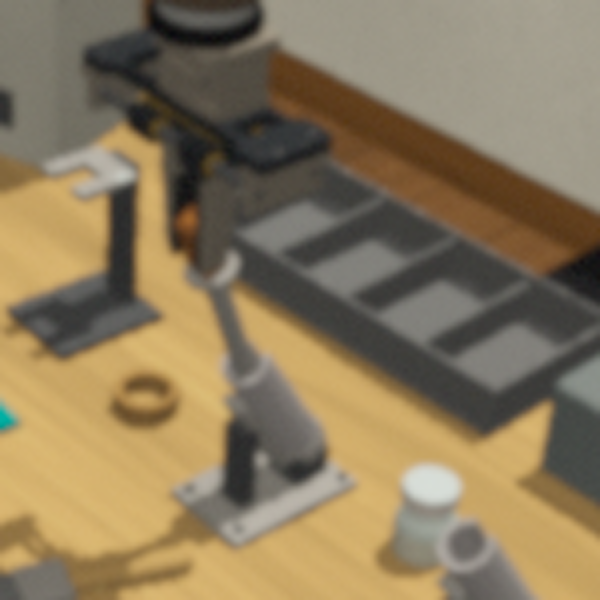

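```bash
python3 -m pendant '[{"slide":[-0.5,0,-0.4],"yaw":0},{"slide":[-1,0,-0.8],"yaw":0},{"slide":[-1.5,0.1,-1.1],"yaw":0},{"slide":[-2,0.1,-1.5],"yaw":0},{"slide":[-2.4,0.1,-1.8],"yaw":0},{"slide":[-2.3,0.1,-2],"yaw":0},{"slide":[-2.1,0.1,-2.3],"yaw":0},{"slide":[-2.0,0.1,-2.5],"yaw":0}]'
python3 - <<'E'
from path import *
d=cap('side','s8.png');s=robot.observe(); print(s['time'],s['ee_pos'],s['wrist_force'],s['torque'])
r=s['ee_pos']+5*Z-M; print('u',r@ux,'z',r[2],'axial',-r@ux*S+r[2]*C,'w',r@ux*C+r[2]*S)
im=d['image'][:,:,::-1]; x,y=286,117
cv2.imwrite('pics/c10.png',cv2.resize(im[y:y+150,x:x+150],(600,600),interpolation=cv2.INTER_CUBIC))
E
```

```text
time: 8.65
ee_pos: [478.8, -5.7, 239.2]
orientation: [[-0.998, 0.061, 0.001], [0.061, 0.998, -0.001], [-0.001, -0.001, -1.0]]
wrist_force: [1.1, 0.2, -0.4]
width: 21.8
8.7 [478.81680853  -5.69239413 238.90511557] [ 1.56457572  0.10521214 -2.11986739] [ 0.15879515 -0.59341128  0.0174876 ]
u -72.61063012477213 z 103.90511557466615 axial 126.59430713523767 w -6.5159842426382255
```

View pics/c10.png

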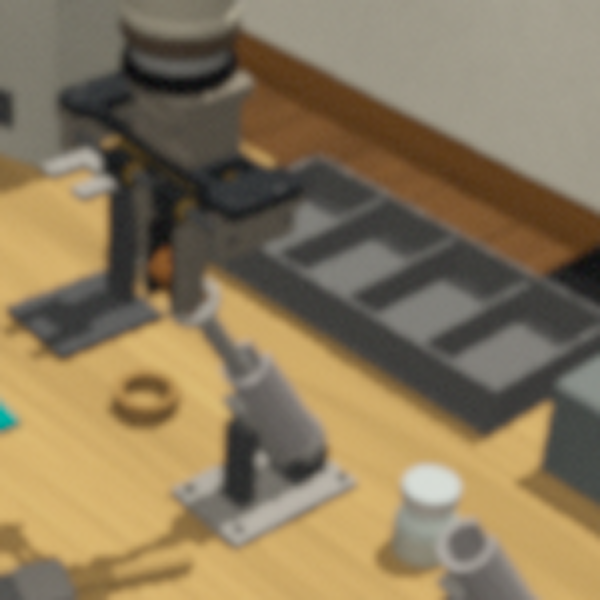

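```bash
python3 -m pendant '[{"slide":[0.26,0,-0.42],"yaw":0},{"slide":[0.53,0,-0.85],"yaw":0},{"slide":[0.8,0,-1.27],"yaw":0},{"slide":[1.06,-0.1,-1.7],"yaw":0},{"slide":[1.32,-0.1,-2.1],"yaw":0},{"slide":[1.59,-0.1,-2.55],"yaw":0},{"slide":[1.85,-0.1,-2.97],"yaw":0},{"slide":[2.0,-0.1,-3.2],"yaw":0}]' - 50
cat > st.py <<'E'
from path import *
s=robot.observe(); f=np.array(s['wrist_force']); a=-S*ux+C*Z; n=C*ux+S*Z; r=np.array(s['ee_pos'])+5*Z-M
print(s['time'],np.round(s['ee_pos'],1),'F',f.round(1),'axial',(f@a).round(1),'perp',(f@n).round(1),'| foot s',(L-r@a).round(1),'w',(r@n).round(1),'lat',(r@np.cross(Z,ux)).round(1))
E
python3 st.py
```

```text
time: 9.5
ee_pos: [499.0, -6.7, 206.5]
orientation: [[-0.998, 0.061, 0.001], [0.061, 0.998, -0.001], [-0.001, -0.001, -1.0]]
wrist_force: [-1.2, 1.5, 3.6]
width: 21.4
9.5 [499.   -6.7 206.5] F [-1.2  1.5  3.6] axial 3.8 perp 0.8 | foot s 77.0 w -6.5 lat 0.3
```

```bash
python3 -m pendant '[{"slide":[0.1,0,-0.17],"yaw":0},{"slide":[0.2,0,-0.34],"yaw":0},{"slide":[0.3,0,-0.5],"yaw":0},{"slide":[0.37,0,-0.6],"yaw":0},{"slide":[0.42,0,-0.68],"yaw":0},{"slide":[0.42,0,-0.68],"yaw":0},{"slide":[0.42,0,-0.68],"yaw":0},{"slide":[0.42,0,-0.68],"yaw":0}]'
python3 st.py
```

```text
time: 10.3
ee_pos: [502.7, -6.8, 201.4]
orientation: [[-0.998, 0.061, -0.001], [0.061, 0.998, -0.002], [0.001, -0.002, -1.0]]
wrist_force: [-8.0, 1.8, 14.5]
width: 21.6
10.3 [502.7  -6.8 201.4] F [-8.   1.8 14.5] axial 16.6 perp 0.8 | foot s 83.3 w -6.1 lat 0.4
```

```bash
python3 -m pendant '[{"slide":[0,0,0],"yaw":0},{"slide":[0.02,0,-0.03],"yaw":0},{"slide":[0.03,0,-0.05],"yaw":0},{"slide":[0.03,0,-0.05],"yaw":0},{"slide":[0.03,0,-0.05],"yaw":0},{"slide":[0.03,0,-0.05],"yaw":0},{"slide":[0.03,0,-0.05],"yaw":0},{"slide":[0.03,0,-0.05],"yaw":0}]'
python3 st.py
python3 - <<'E'
from h import *
for n,b in (('wrist','w11.png'),('side','s11.png'),('top','t11.png')): d=cap(n,b)
im=ld('s11.png')['image'][:,:,::-1]; cv2.imwrite('pics/c11.png',cv2.resize(im[150:250,290:390],(600,600),interpolation=cv2.INTER_CUBIC))
E
python3 st.py
```

```text
time: 11.1
ee_pos: [502.7, -6.9, 201.6]
orientation: [[-0.998, 0.061, -0.002], [0.061, 0.998, -0.002], [0.001, -0.002, -1.0]]
wrist_force: [-5.2, 1.2, 8.3]
width: 21.9
11.1 [502.7  -6.9 201.6] F [-5.2  1.2  8.3] axial 9.8 perp -0.0 | foot s 83.2 w -6.0 lat 0.4
11.25 [502.7  -6.8 201.6] F [-5.3  0.6  9.1] axial 10.6 perp 0.3 | foot s 83.1 w -6.0 lat 0.4
```

View pics/w11.png

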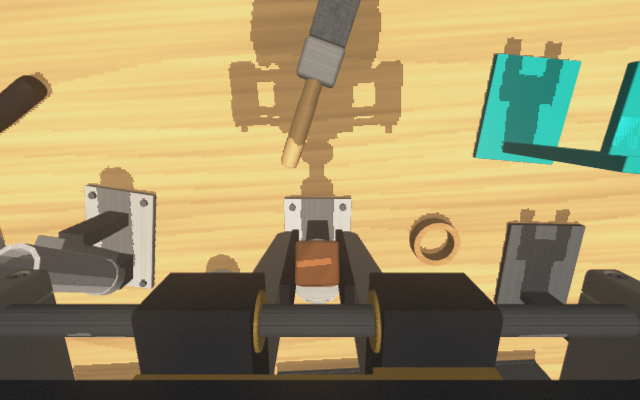

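View pics/c11.png

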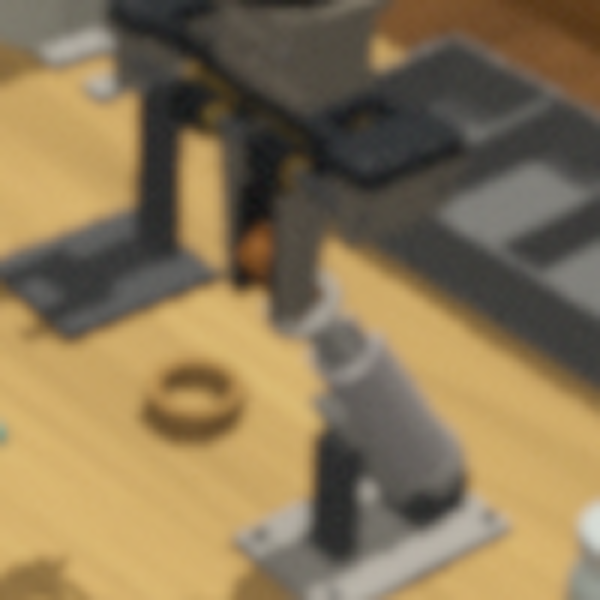

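```bash
python3 -m pendant '[{"slide":[0.03,0,-0.05],"yaw":0},{"slide":[0.06,0,-0.1],"yaw":0},{"slide":[0.06,0,-0.1],"yaw":0},{"slide":[0.06,0,-0.1],"yaw":0},{"slide":[0.06,0,-0.1],"yaw":0},{"slide":[0.06,0,-0.1],"yaw":0},{"slide":[0.06,0,-0.1],"yaw":0},{"slide":[0.06,0,-0.1],"yaw":0}]'
python3 st.py
```

```text
time: 12.05
ee_pos: [502.9, -6.9, 201.6]
orientation: [[-0.998, 0.061, -0.003], [0.061, 0.998, -0.002], [0.003, -0.002, -1.0]]
wrist_force: [-6.5, 2.1, 11.1]
width: 21.8
12.05 [502.9  -6.9 201.6] F [-6.5  2.1 11.1] axial 12.9 perp 0.2 | foot s 83.2 w -5.8 lat 0.4
```

Pressed home: ~15 N on the stack with no motion. Withdraw to 30 mm depth, then use the mouth to lever the rod upright again.

```bash
python3 -m pendant '[{"slide":[-0.4,0,0.6],"yaw":0},{"slide":[-0.8,0,1.2],"yaw":0},{"slide":[-1.2,0.1,1.9],"yaw":0},{"slide":[-1.6,0.1,2.6],"yaw":0},{"slide":[-2,0.1,3.2],"yaw":0},{"slide":[-2.4,0.1,3.9],"yaw":0},{"slide":[-2.8,0.2,4.5],"yaw":0},{"slide":[-2.9,0.2,4.6],"yaw":0}]' - 20
python3 st.py
python3 - <<'E'
from path import *
p0=robot.observe()['ee_pos']; L=162.6
for th,d in [(30,26),(24,26),(18,25),(12,24),(6,23),(0,22),(-3,22)]:
    t=np.radians(th); uz=np.array([12.7,7.95])+4*np.array([C,S])-9*np.array([np.cos(t),np.sin(t)])+(L-d)*np.array([-np.sin(t),np.cos(t)])
    q=M+uz[0]*ux+(uz[1]-5)*Z; print(th,q.round(1),((q-p0)/10).round(2))
E
```

```text
time: 12.85
ee_pos: [473.4, -4.9, 248.4]
orientation: [[-0.998, 0.06, -0.003], [0.061, 0.998, -0.002], [0.003, -0.002, -1.0]]
wrist_force: [1.4, 0.3, -3.2]
width: 22.1
12.85 [473.4  -4.9 248.4] F [ 1.4  0.3 -3.2] axial -3.4 perp -0.5 | foot s 27.8 w -6.1 lat 0.7
30 [491.4  -6.7 258.9] [ 1.8  -0.17  1.04]
24 [503.7  -7.3 266.2] [ 3.03 -0.24  1.78]
18 [516.4  -8.  273.2] [ 4.29 -0.31  2.47]
12 [529.8  -8.8 278.8] [ 5.64 -0.39  3.03]
6 [543.9  -9.6 283. ] [ 7.04 -0.47  3.45]
0 [558.4 -10.4 285.7] [ 8.5  -0.55  3.72]
-3 [565.7 -10.8 285.9] [ 9.23 -0.59  3.75]
```

```bash
python3 -m pendant '[{"slide":[0.9,-0.1,0.5],"yaw":0},{"slide":[1.8,-0.2,1.1],"yaw":0},{"slide":[2.6,-0.2,1.6],"yaw":0},{"slide":[3.4,-0.3,2.05],"yaw":0},{"slide":[4.3,-0.3,2.5],"yaw":0},{"slide":[5,-0.4,2.8],"yaw":0},{"slide":[5.6,-0.4,3.05],"yaw":0},{"slide":[6.3,-0.4,3.3],"yaw":0}]'
python3 st.py
python3 - <<'E'
from h import *
d=cap('side','s13.png')
im=d['image'][:,:,::-1]; x,y=286,117
cv2.imwrite('pics/c13.png',cv2.resize(im[y:y+150,x:x+150],(600,600),interpolation=cv2.INTER_CUBIC))
E
```

```text
time: 13.65
ee_pos: [536.5, -8.7, 281.0]
orientation: [[-0.998, 0.061, -0.004], [0.061, 0.998, -0.002], [0.004, -0.002, -1.0]]
wrist_force: [-1.8, 1.9, -5.8]
width: 21.9
13.65 [536.5  -8.7 281. ] F [-1.8  1.9 -5.8] axial -3.9 perp -4.7 | foot s 33.7 w 64.8 lat 0.4
```

View pics/c13.png

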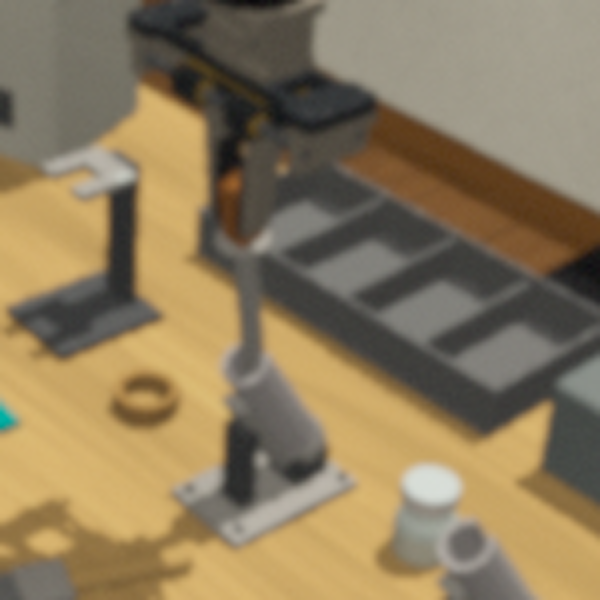

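```bash
python3 -m pendant '[{"slide":[0.6,0,0.2],"yaw":0},{"slide":[1.2,0,0.3],"yaw":0},{"slide":[1.8,-0.1,0.4],"yaw":0},{"slide":[2.3,-0.1,0.5],"yaw":0},{"slide":[2.3,-0.1,0.5],"yaw":0},{"slide":[2.0,-0.1,1.5],"yaw":0},{"slide":[1.5,-0.1,3.5],"yaw":0},{"slide":[1.5,-0.1,5.5],"yaw":0}]'
python3 st.py
python3 - <<'E'
from h import *
d=cap('side','s14.png')
im=d['image'][:,:,::-1]; x,y=286,87
cv2.imwrite('pics/c14.png',cv2.resize(im[y:y+150,x:x+150],(600,600),interpolation=cv2.INTER_CUBIC))
p=robot.observe()['ee_pos']
for dz in (-30,-160): print(((proj(d,p+[0,0,dz])-[x-.5,y-.5])*4).round())
E
```

```text
time: 14.5
ee_pos: [552.6, -10.3, 338.9]
orientation: [[-0.998, 0.061, 0.0], [0.061, 0.998, -0.003], [-0.001, -0.003, -1.0]]
wrist_force: [0.7, -0.8, -2.5]
width: 21.4
14.5 [552.6 -10.3 338.9] F [ 0.7 -0.8 -2.5] axial -2.5 perp -0.7 | foot s -6.8 w 109.2 lat -0.2
[261. 278.]
[251. 434.]
```

View pics/c14.png

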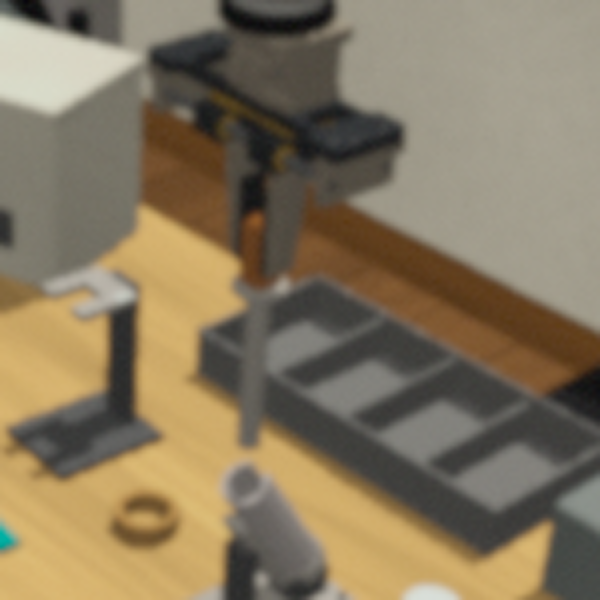

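```bash
python3 - <<'E'
from h import *
d=ld('top0.png'); hsv=cv2.cvtColor(d['image'],cv2.COLOR_RGB2HSV)
m=cv2.inRange(hsv,(80,120,60),(100,255,255)); ys,xs=np.nonzero(m); print(xs.min(),xs.max(),ys.min(),ys.max())
for z in (0,150): print(onz(d,xs.min(),ys.min(),z).round(),onz(d,xs.max(),ys.max(),z).round())
E
python3 -m pendant '[{"slide":[0,4,0.2],"yaw":0},{"slide":[0,8,0.2],"yaw":0},{"slide":[0,12,0.2],"yaw":0},{"slide":[0.5,16,0.2],"yaw":-1},{"slide":[1,20,0.2],"yaw":-2},{"slide":[2,24,0.2],"yaw":-2},{"slide":[2.5,27,0.2],"yaw":-2},{"slide":[2.5,28,0.2],"yaw":-2}]' - 25
python3 - <<'E'
from h import *
d=cap('wrist','w15.png'); d=cap('side','s15.png');s=robot.observe(); print(s['time'],s['ee_pos'],s['wrist_force'])
im=d['image'][:,:,::-1]; x,y=240,50
cv2.imwrite('pics/c15.png',cv2.resize(im[y:y+150,x:x+150],(600,600),interpolation=cv2.INTER_CUBIC))
p=s['ee_pos']
for dz in (-30,-160): print(((proj(d,p+[0,0,dz])-[x-.5,y-.5])*4).round())
E
```

```text
249 284 204 242
[492. 287.   0.] [377. 174.   0.]
[478. 259. 150.] [377. 160. 150.]
time: 15.35
ee_pos: [579.6, 272.1, 346.0]
orientation: [[-0.996, 0.093, 0.01], [0.093, 0.996, -0.004], [-0.01, -0.003, -1.0]]
wrist_force: [0.2, -0.6, -3.1]
width: 21.8
15.45 [579.3478352  270.18756071 345.96298219] [ 0.08468884 -1.40785004 -3.44792602]
[220. 272.]
[222. 417.]
```

View pics/w15.png

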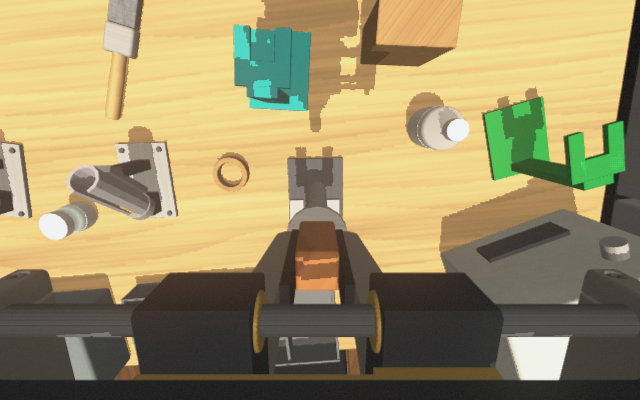

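View pics/c15.png

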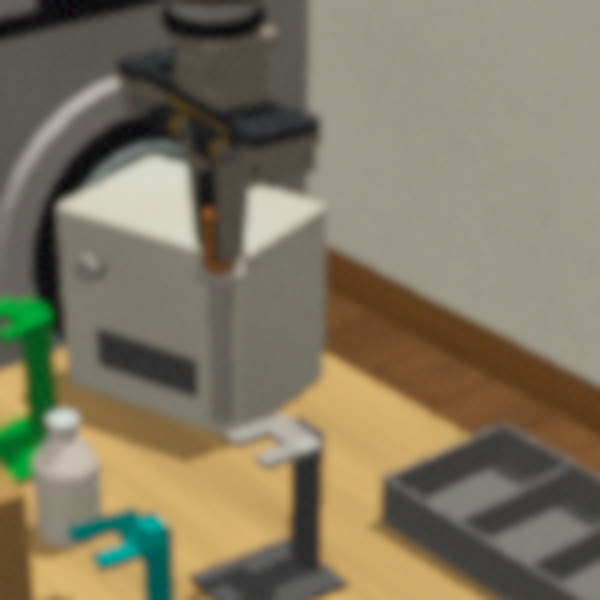

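```bash
python3 -m pendant '[{"slide":[0,0,-3],"yaw":0},{"slide":[0,0,-6],"yaw":0},{"slide":[0,0,-9],"yaw":0},{"slide":[0,0,-12],"yaw":0},{"slide":[0,0,-14],"yaw":0},{"slide":[0,0,-15.2],"yaw":0},{"slide":[0,0,-15.2],"yaw":0},{"slide":[0,0,-15.2],"yaw":0}]'
python3 - <<'E'
from h import *
d=cap('wrist','w16.png');w=d; d=cap('side','s16.png');s=robot.observe(); print(s['time'],s['ee_pos'],s['wrist_force'])
im=d['image'][:,:,::-1]; x,y=260,110
a=cv2.resize(im[y:y+120,x:x+80],(400,600),interpolation=cv2.INTER_CUBIC)
b=cv2.resize(w['image'][150:300,270:370,::-1],(400,600),interpolation=cv2.INTER_CUBIC)
cv2.imwrite('pics/c16.png',np.hstack([a,b]))
E
```

```text
time: 16.25
ee_pos: [580.2, 269.7, 195.4]
orientation: [[-0.995, 0.095, 0.011], [0.095, 0.996, -0.005], [-0.011, -0.004, -1.0]]
wrist_force: [-0.7, 1.1, -3.4]
width: 21.9
16.35 [580.53783049 270.18118535 196.14193812] [-0.00378852  0.49072837 -2.65447175]
```

View pics/c16.png

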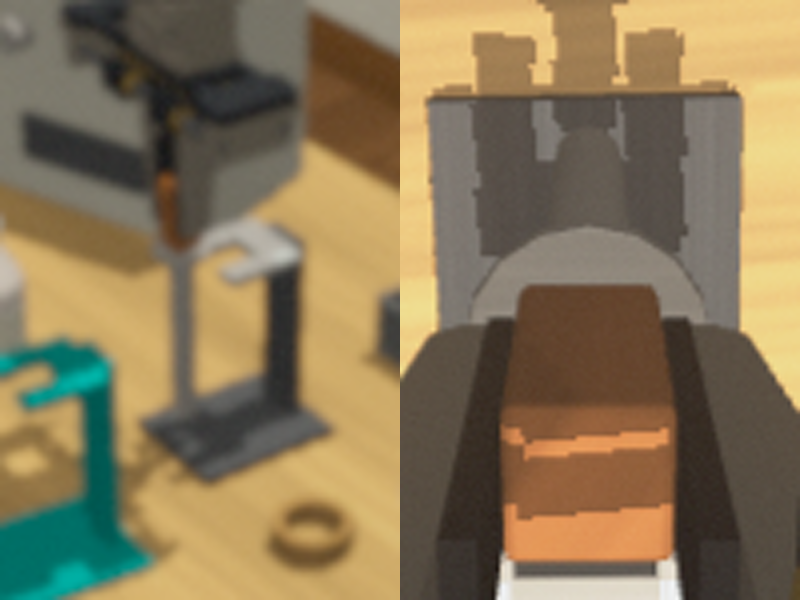

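```bash
python3 -m pendant '[{"slide":[0.7,-0.07,0],"yaw":0},{"slide":[1.4,-0.13,0],"yaw":0},{"slide":[2.1,-0.2,0],"yaw":0},{"slide":[2.8,-0.27,0],"yaw":0},{"slide":[3.5,-0.35,0],"yaw":0},{"slide":[3.9,-0.4,0],"yaw":0},{"slide":[3.9,-0.4,0],"yaw":0},{"slide":[3.9,-0.4,0],"yaw":0}]'
python3 - <<'E'
from h import *
d=cap('wrist','w17.png');w=d; d=cap('side','s17.png');s=robot.observe(); print(s['time'],s['ee_pos'],s['wrist_force'],s['torque'])
im=d['image'][:,:,::-1]; x,y=260,110
a=cv2.resize(im[y:y+120,x:x+80],(400,600),interpolation=cv2.INTER_CUBIC)
b=cv2.resize(w['image'][150:300,270:370,::-1],(400,600),interpolation=cv2.INTER_CUBIC)
cv2.imwrite('pics/c17.png',np.hstack([a,b]))
E
```

```text
time: 17.15
ee_pos: [619.4, 266.2, 195.9]
orientation: [[-0.995, 0.094, 0.012], [0.094, 0.996, -0.005], [-0.012, -0.004, -1.0]]
wrist_force: [-0.0, 0.6, -2.8]
width: 21.5
17.25 [619.27503947 266.26764249 196.08953175] [ 0.28071078  0.79120691 -2.97687128] [-0.00743459  0.03913584  0.02127013]
```

View pics/c17.png

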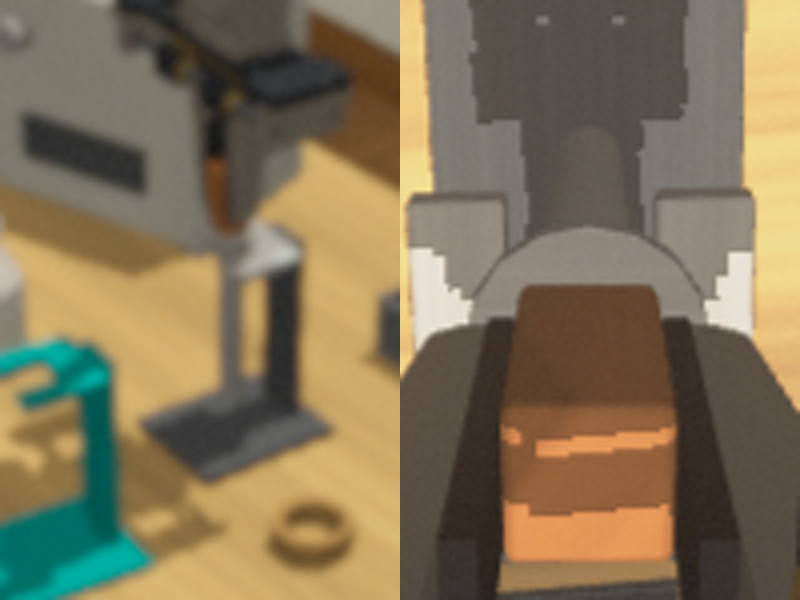

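In the slot, shaft centred at (592,180). Lower until the collar rests, with a lighter grip.

```bash
python3 -m pendant '[{"slide":[0,0,-0.4],"yaw":0},{"slide":[0,0,-0.8],"yaw":0},{"slide":[0,0,-1.1],"yaw":0},{"slide":[0,0,-1.3],"yaw":0},{"slide":[0,0,-1.4],"yaw":0},{"slide":[0,0,-1.5],"yaw":0},{"slide":[0,0,-1.6],"yaw":0},{"slide":[0,0,-1.6],"yaw":0}]' - 12
python3 st.py
```

```text
time: 18.05
ee_pos: [619.5, 266.2, 184.0]
orientation: [[-0.996, 0.094, 0.014], [0.094, 0.996, -0.005], [-0.014, -0.004, -1.0]]
wrist_force: [-8.0, -3.2, 13.3]
width: 21.6
18.05 [619.5 266.2 184. ] F [-8.  -3.2 13.3] axial 15.4 perp 0.5 | foot s 151.8 w 70.7 lat 279.5
```

```bash
python3 - <<'E'
from h import *
d=cap('wrist','w18.png');w=d; d=cap('side','s18.png');s=robot.observe(); print(s['time'],s['ee_pos'],s['wrist_force'],s['torque'],s['width'])
im=d['image'][:,:,::-1]; x,y=270,120
a=cv2.resize(im[y:y+90,x:x+60],(400,600),interpolation=cv2.INTER_CUBIC)
b=cv2.resize(w['image'][150:300,270:370,::-1],(400,600),interpolation=cv2.INTER_CUBIC)
cv2.imwrite('pics/c18.png',np.hstack([a,b]))
E
```

```text
18.15 [619.49992964 266.17840555 183.99297834] [-8.83076697 -2.55105411 13.06014132] [-0.49028539  1.49730434 -0.05238085] 21.715941412214168
```

View pics/c18.png

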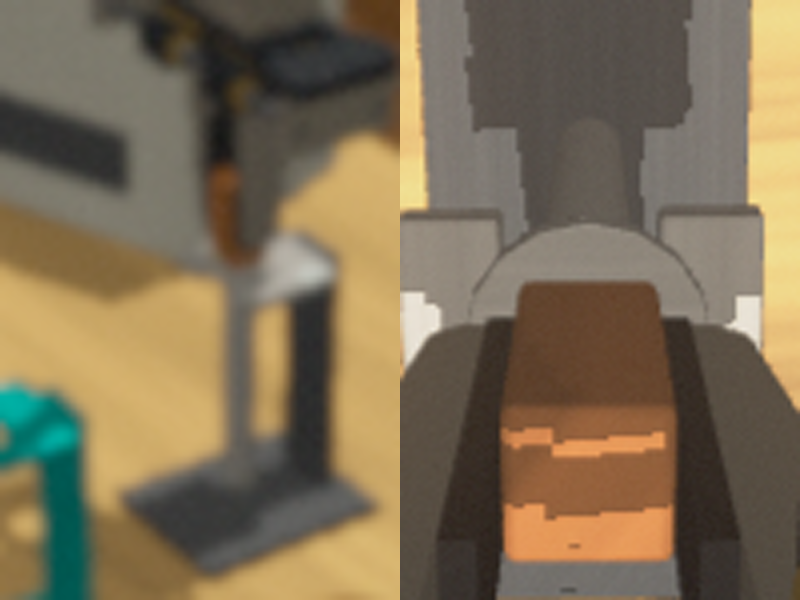

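```bash
python3 -m pendant '[{"slide":[-0.1,0,0],"yaw":0},{"slide":[-0.1,0,0],"yaw":0},{"slide":[-0.1,0,0],"yaw":0},{"slide":[-0.1,0,0],"yaw":0},{"slide":[-0.1,0,0],"yaw":0},{"slide":[-0.1,0,0],"yaw":0},{"slide":[-0.1,0,0],"yaw":0},{"slide":[-0.1,0,0],"yaw":0}]' - 4
python3 st.py
python3 -m pendant '[{"slide":[0,0,0],"yaw":0},{"slide":[0,0,0],"yaw":0},{"slide":[0,0,0],"yaw":0},{"slide":[0,0,0],"yaw":0},{"slide":[0,0,0],"yaw":0},{"slide":[0,0,0],"yaw":0},{"slide":[0,0,0],"yaw":0},{"slide":[0,0,0],"yaw":0}]' 60
python3 st.py
python3 - <<'E'
from h import *
w=cap('wrist','w19.png'); d=cap('side','s19.png')
im=d['image'][:,:,::-1]; x,y=270,120
a=cv2.resize(im[y:y+90,x:x+60],(400,600),interpolation=cv2.INTER_CUBIC)
b=cv2.resize(w['image'][150:300,270:370,::-1],(400,600),interpolation=cv2.INTER_CUBIC)
cv2.imwrite('pics/c19.png',np.hstack([a,b]))
E
```

```text
time: 18.95
ee_pos: [618.5, 266.3, 184.0]
orientation: [[-0.996, 0.094, 0.014], [0.094, 0.996, -0.005], [-0.014, -0.004, -1.0]]
wrist_force: [-1.7, 0.3, -0.5]
width: 22.1
18.95 [618.5 266.3 184. ] F [-1.7  0.3 -0.5] axial 0.5 perp -1.7 | foot s 151.3 w 69.8 lat 279.6
time: 19.75
ee_pos: [618.5, 266.3, 183.9]
orientation: [[-0.996, 0.094, 0.014], [0.094, 0.996, -0.005], [-0.014, -0.004, -1.0]]
wrist_force: [1.1, 0.0, 1.0]
width: 55.2
19.75 [618.5 266.3 183.9] F [1.1 0.  1. ] axial 0.3 perp 1.5 | foot s 151.3 w 69.8 lat 279.6
```

View pics/c19.png

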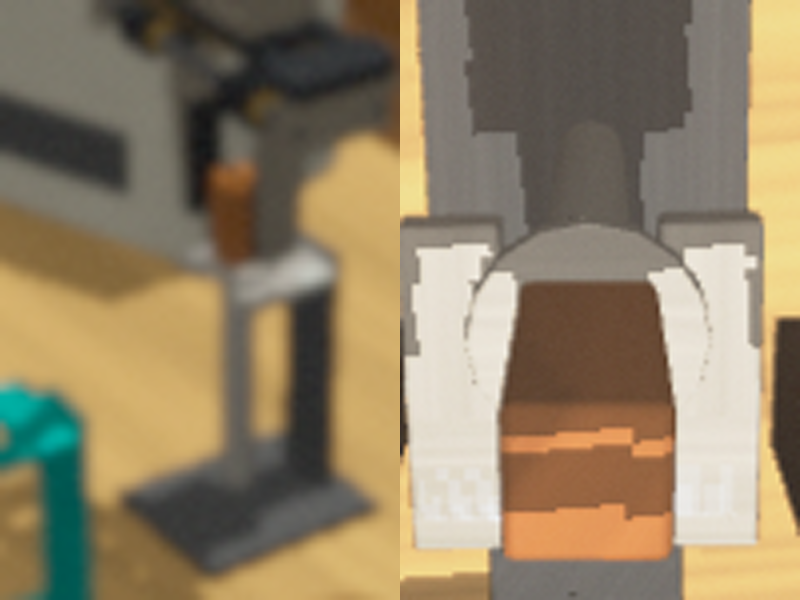

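Hung upright with the collar flat on the fork. Rise clear, then check the tokens from above magazine_a.

```bash
python3 -m pendant '[{"slide":[0,0,3],"yaw":0},{"slide":[0,0,6],"yaw":0},{"slide":[0,0,10],"yaw":0},{"slide":[0,0,14],"yaw":0},{"slide":[0,-4,18],"yaw":0},{"slide":[-2,-8,19],"yaw":0},{"slide":[-4,-12,19],"yaw":0},{"slide":[-6,-16,19],"yaw":0}]'
python3 -m pendant '[{"slide":[0,-4,0],"yaw":0},{"slide":[0,-8,0],"yaw":0},{"slide":[0,-12,0],"yaw":0},{"slide":[0,-16,0],"yaw":0},{"slide":[0,-20,0],"yaw":0},{"slide":[-2,-23,0],"yaw":0},{"slide":[-2,-23,0],"yaw":0},{"slide":[-2,-23,0],"yaw":0}]'
python3 - <<'E'
from h import *
w=cap('wrist','w20.png'); d=cap('side','s20.png'); t=cap('top','t20.png'); s=robot.observe(); print(s['time'],s['ee_pos'])
t=w['image'][:,:,::-1]; r=lambda x,y:cv2.resize(t[y:y+100,x:x+66],(396,600),interpolation=cv2.INTER_CUBIC)
pa=proj(w,[551,-10,140]);pb=proj(w,[527.5,-246,140]);print(pa,pb)
cv2.imwrite('pics/c20.png',np.hstack([r(max(0,int(pb[0])-30),max(0,int(pb[1])-50)),r(int(pa[0])-40,max(0,int(pa[1])-50))]))
E
```

```text
time: 20.65
ee_pos: [558.0, 104.9, 374.9]
orientation: [[-0.996, 0.093, 0.016], [0.093, 0.996, -0.005], [-0.016, -0.004, -1.0]]
wrist_force: [1.2, -0.6, -0.0]
width: 54.9
time: 21.45
ee_pos: [537.9, -125.4, 375.1]
orientation: [[-0.995, 0.095, 0.016], [0.095, 0.995, -0.005], [-0.017, -0.003, -1.0]]
wrist_force: [0.8, 0.9, -0.8]
width: 55.0
21.6 [ 538.34780881 -124.04526341  375.11339512]
[406.66143504 176.25871458] [223.25936852 175.33428439]
```

View pics/c20.png

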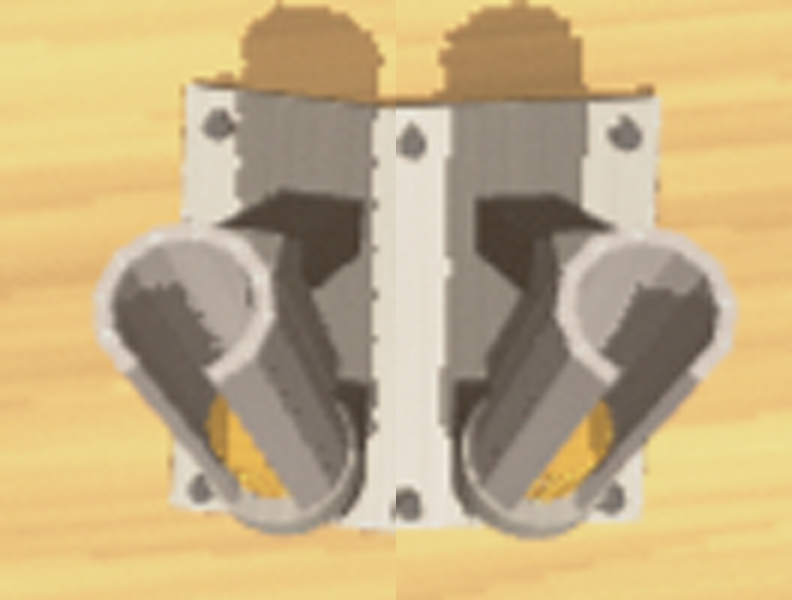

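View pics/s20.png

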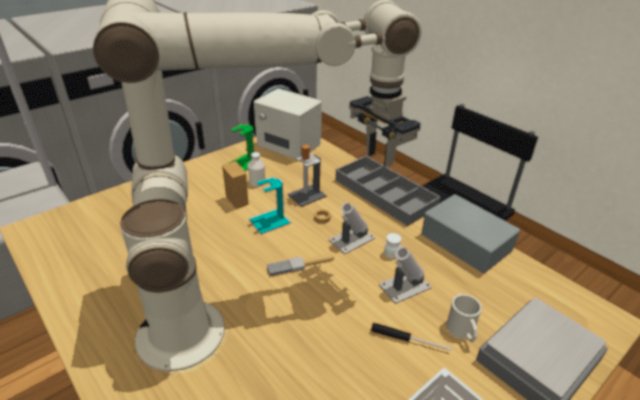

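The two stacks now look like mirror images: in the crop, brass starts at row ~400 and ends at ~500 in both tubes. The rod hangs upright in the grey rack at (306,155), and the bystanders look unmoved.

```bash
python3 -c "
from rig import job_done; print(job_done())"
```

```text
the job is handed in; nothing more can be done
None
```

The stuck stack in magazine_a (around x 580, y −12 mm) is down and pressed home. The rod hangs upright by its collar in the grey rack again. I handed the job in at about 21.6 s of the 51 s allowed.

The hand can only point straight down. So I used the tube's mouth to tilt the rod 32° in the grip, pushed the stack down, then used the mouth again to bring the rod back upright.

- **Stack:** it stopped dead, and the last press put about 15 N on it (measured force plus the rod's weight) with no further movement. In the last wrist picture its height matches the already bottomed stack in magazine_b.
- **Rod:** in the pictures after release it stands upright in the middle of the slot with its collar flat on the fork.
- **Everything else:** the bystanders and the green and turquoise look-alike racks appear unmoved in the last side picture. I compared these by eye, not by measurement.
- **One disagreement:** the foot depth worked out from the arm's position read 83 mm at the stop, not 86 mm. The rod had slipped about 3.5 mm lower in the grip, which also showed when I hung it back, and that accounts for the gap.

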